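Pass a small carton through a sprung drop gate

TASK

Send the small carton that lies in the lane of the drop station through the sprung black gate flap and into the white crate behind it. Push the flap open and keep it open with one finger while the other finger gently pushes the carton along the deck until it drops in; the flap must not rub on the carton, and the carton must not be squeezed or lifted. Then come away so that the flap swings fully shut, and leave everything else as it stands.

Things in the scene. Friction and masses are not known exactly. Their poses are not given: they have to be found in the camera images.
- station: Fixed drop station. Origin on the table, below the middle of its deck's end edge; x = the way the carton goes (away from the robot), y left, z up. Deck: level grey board, top 70 mm above the table, x -200 to 0 mm, y -155 to 145 mm. At its end (x -10 to 0) two wing panels 55 mm high leave a doorway, open above, from y = -71 to 67 mm. What passes the edge by over half its length tips and drops.
- fence (a point): Middle of the top lane-side edge of the straight aluminium fence on the left of the lane: lane face at station y = 58 mm, x from -170 to -5 mm, 30 mm above the deck, 6 mm thick.
- hinge (a point): Vertical hinge axis of the flap, 56 mm above the deck, at station x = 6, y = -60 mm, the right side of the doorway. A fixed steel post of 12 mm diameter, 62 mm high, stands beside it at x = 6, y = -65 mm. Pushed near the hinge the flap opens steeply: a finger moving straight along station x, 28 mm to the left of this axis, holds it past 1 rad from x = 50 mm on and slips off its free edge beyond about x = 105 mm.
- crate_floor (a point): Centre of the floor of the white open crate fixed beyond the deck's edge, 6 mm above the table (64 mm below the deck). Inside from station x = 0 to 194 mm, y = -114 to 114 mm; rims 58 mm above the table, below the flap.
- flap (a joint): Angle of the gate flap, rad: 0 = shut across the doorway, grows as it swings away from the robot over the crate, up to 1.65. Plain black plastic panel, hinged at its right end, 115 mm from axis to free edge, 5 mm thick, from 4 to 56 mm above the deck, nothing above it. A spring shuts it: 0.07 N m when shut, 0.23 N m at 1.3 rad (3 to 4 N at a finger 25 to 60 mm from the axis).
- flap_edge (a point): Middle of the free vertical edge of the flap, 115 mm from the hinge axis, 30 mm above the deck.
- carton: The small cardboard carton to send, 44 mm along its x, 50 mm along its y, 36 mm high, a paper tape band over it; 55 to 115 g. Origin at the centre of its underside; its x axis points roughly along the lane. It lies on the deck in the lane, to the right of the fence and before the flap. It slides easily (about 1 N).
- tape_roll: Bystander: roll of clear tape lying on the deck right of the lane, 60 mm across, 24 mm high. Origin under its centre.
- long_carton: Bystander: flatter carton 70 x 36 x 28 mm on the deck, left of the fence. Origin under its centre.
- basket: Bystander: green plastic basket 150 x 110 x 50 mm on the table to the left. Origin under its centre.
- mug: Bystander: white mug, 76 mm across, 85 mm high, on the table to the right. Origin under its centre.
- scanner: Bystander: black and grey hand scanner, some 130 x 62 x 34 mm, lying on the table to the right.
- spray: Bystander: white bottle, 60 mm across, 140 mm high, on the table to the left. Origin under its centre.
Not all that is in view belongs to the job. What is shaped like the carton but green or turquoise is not meant.

How it is judged (in metres and radians):
On the way, in this order (a step that is already met when the one before it is completed fails the run):
1. a finger holds the flap open (beyond 0.6 rad) while the carton is still on the deck (value of joint flap above 0.6 rad and contact force between the fingers and flap above 0.3 N and x of carton in the frame of station below 0 m and height (world z) of carton above 0.066 m), for 0.1 s.
2. the carton goes over the deck's edge while the flap is still held open by a finger (value of joint flap above 0.6 rad and contact force between the fingers and flap above 0.3 N and x of carton in the frame of station above 0.004 m), for 0.05 s.
At the end, for the whole second after the job is handed in: The carton lies at rest inside the white crate (its origin within the crate's inside and less than 60 mm above the table), and the flap is shut to within 0.05 rad (x of carton in the frame of station between 0 and 0.194 m and y of carton in the frame of station between -0.114 and 0.114 m and height (world z) of carton below 0.06 m and linear speed of carton below 0.02 m/s and value of joint flap below 0.05 rad); the robot touches nothing.
It fails at once if the carton pushes or rubs on the flap (more than 0.5 N) (contact force between carton and flap above 0.5 N).
It fails at once if the carton is lifted (more than 15 mm above the deck) (height (world z) of carton above 0.085 m).
It fails at once if the carton is squeezed or shoved hard (more than 8 N from the fingers) (contact force between the fingers and carton above 8 N).
It fails at once if a bystander is moved by more than 20 mm (distance of any of tape_roll, long_carton, basket, mug, scanner, spray from where it was at the start of the episode above 0.02 m).
It also fails if it takes over 35 s, if anything falls off the work surface, if the arm or the gripper's body presses on something with over 40 N, if the wrist force passes 120 N, or if a joint passes its speed limit or range.

ROBOT

A 6-joint arm with a two-finger parallel gripper is mounted at the origin on the work surface. World frame = base frame: x ahead of the robot, y to its left, z up, the work surface at z = 0. Lengths are in mm, angles in degrees, forces in N, time in s.
With the tool pointing down it reaches from about 350 to 850 mm from the base axis. Payload 8.1 kg.
Tool frame: the origin (TCP) lies midway between the tips of the shut fingers; the grasp point (between the pads) lies 19 mm behind it; z points along the fingers, y is the direction in which the jaws open and shut (so a half turn about z gives the same grasp; the last joint's range is limited). The gripper opens to 85 mm and grips with 20 to 120 N. Pads are 22 mm wide; open, the fingers measure 114 mm over their backs; the gripper's body (76 mm by 85 mm) begins 54 mm behind the grasp point. The pads swing forward as they close: fully open they stand 13 mm farther back than shut.
Start: joints at [62.2, 7.471, 85.268, -0, 87.261, -4.893], TCP at [233.52, 552.697, 231.292] pointing down, gripper open.
Joint ranges: [-169.43, 169.43], [-51.17, 129.36], [1.28, 143.12], [-76.62, 256.62], [0, 156.53], [-152.29, 152.29]. Speed limits (degrees/s): [136.94, 136.94, 159.86, 180, 180, 180].

INTERFACE

Orientations are given as [roll, pitch, yaw] about the fixed x, y, z axes, in that order (R = Rz(yaw) Ry(pitch) Rx(roll)).
In Python, from bench import telemetry, snapshot, camera_params, job gives the robot as it stands. The module is installed in compiled form; this text tells all that it offers.
- The arm moves only by the shell command python3 -m jog 'ROWS' [FORCE]. ROWS is JSON, a list that holds one entry, the list of rows, each a list of 7 numbers: the shift along the tool's x, y, z in units of 50 mm (1.0 is 50 mm), then the turn, a rotation vector about the tool's x, y, z in units of 2 pi rad (1.0 is 2 pi rad), then the opening, from 0 (shut) to 1 (fully open). In form: [[[dx, dy, dz, rx, ry, rz, claw], ...]]. A call has 1 to 12 rows; each row shifts and turns the commanded pose from where the row before left it, along the tool's axes as they then stand; what a row does not reach is not made up. A row lasts 1/8 s, in which the tool goes at most 62.5 mm and 10.7 degrees, less where a joint would pass 70% of its speed; a pose out of reach is approached as far as the arm can. A call with a number of a shift or a turn outside -1 to 1 is refused whole. A call with a gripper value outside its range is refused whole. The fingers move at their own pace and stop on an object; FORCE is the grip in N (left out, the last holds). Time passes only in rows, so rows that do not move let the fingers close. It gives the time, the measured TCP pose, the force and the opening at its end, in the units of the state.
- telemetry.sense(): the state, without advancing time (a new reading comes with each control period).
- snapshot(name): name is "side" or "top"; returns (picture, depth): 420x560x3 uint8, red, green, blue; 420x560 float32, mm along the optical axis (not along the pixel's ray), 0 where there is no reading.
- camera_params(name): a dict with "K" (3x3 intrinsics, pixels), "extrinsics" (4x4, takes a point from camera to world coordinates). Camera axes: x right, y down, z forward; pixel columns grow to the right and rows downward; lengths in mm; the calibration is good to about 2 mm. A picture is of the moment at which its call begins. camera_params takes no time and is no camera call.
- job.hand_in(): hands the job in, once; it reports no verdict.
The state is a dict: "time": time; "joint_pos": joint angles; "qd": joint speeds; "joint_efforts": joint torques, N m; "tool_pos": TCP position; "tcp_rot": TCP orientation; "ft_force": force on the tool from outside, world axes, zero at the start; "wrist_torque": the same for the moment, N m; "finger_gap": finger opening in mm.
Only numpy, scipy, OpenCV 4.12 (cv2) and the standard library are available. Lean on these libraries where they do the work, as an engineer would, in place of code of your own. Each camera call takes 0.05 s, during which the arm holds its last target. There are 200 camera calls.

## Working session

There is one attempt and no reset: what is moved stays moved. The work goes in short steps, Python scripts to look and compute and a shell command to move; the robot and the scene stay as the last step left them, time stands still between calls to the robot, and variables do not carry over. Pictures are saved under pics/ and viewed, about 8 in all and at most 12, crops included, and the job is handed in when it is done.

```bash
mkdir -p pics
python3 - <<'E'
from bench import telemetry, snapshot, camera_params
import cv2, numpy as np
print(telemetry.sense())
for n in ("side","top"):
    p,d=snapshot(n); np.savez(f"{n}0.npz",p=p,d=d); cv2.imwrite(f"pics/{n}0.png",p[:,:,::-1])
    c=camera_params(n); print(n,np.round(c["K"],1).tolist(),np.round(c["extrinsics"],3).tolist())
E
```

```text
{'time': 0.0, 'joint_pos': array([ 6.21997395e+01,  7.51344909e+00,  8.53278439e+01, -2.87934862e-04,
        8.72608104e+01, -4.89294580e+00]), 'qd': array([ 0.04175241,  0.01755527, -0.01204894,  0.07621255,  0.02468763,
       -0.07333401]), 'joint_efforts': array([-3.33688340e-04, -5.69387734e+01, -5.00555134e+01, -1.74591892e-04,
        1.45450851e-02,  1.95545323e-05]), 'tool_pos': array([233.27663749, 552.21892425, 230.27547171]), 'tcp_rot': array([-1.79898244e+02, -8.42229592e-03,  1.57092692e+02]), 'ft_force': array([-0.37746745,  0.9647656 , -0.58229012]), 'wrist_torque': array([-0.04052316,  0.03295317, -0.02321835]), 'finger_gap': 85.49926684601226}
side [[424.8, 0.0, 282.9], [0.0, 424.8, 209.8], [0.0, 0.0, 1.0]] [[0.773, -0.44, 0.456, -81.159], [-0.634, -0.538, 0.556, -683.03], [0.001, -0.719, -0.695, 1002.79], [0.0, 0.0, 0.0, 1.0]]
top [[390.2, 0.0, 273.8], [0.0, 390.2, 212.3], [0.0, 0.0, 1.0]] [[-0.007, -0.997, 0.082, 407.769], [-1.0, 0.007, -0.007, 19.005], [0.006, -0.082, -0.997, 1234.624], [0.0, 0.0, 0.0, 1.0]]
```

View pics/top0.png

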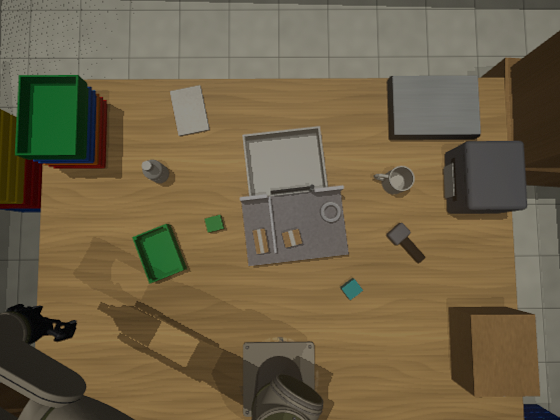

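View pics/side0.png

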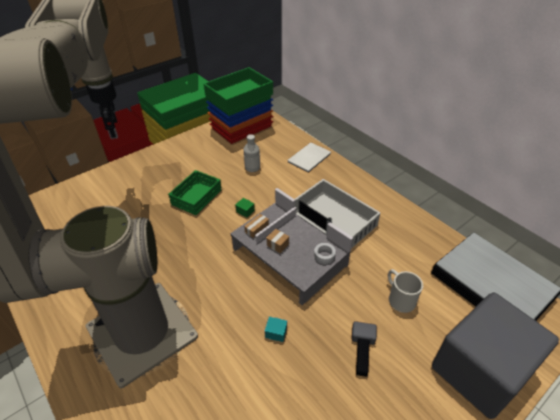

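Top view: the station deck spans about (243–348, 190–265), the doorway with the flap is near (292,188), the carton is at (292,238), and the long carton is at (261,241). The side view shows the same layout. Next I'll enlarge both.

```bash
cat > h.py <<'E'
import numpy as np, cv2
from bench import camera_params
def ray(n,uv,z):
    c=camera_params(n);K=np.array(c["K"]);E=np.array(c["extrinsics"])
    uv=np.atleast_2d(uv).astype(float);r=np.c_[uv,np.ones(len(uv))]@np.linalg.inv(K).T@E[:3,:3].T
    o=E[:3,3];return o+r*((z-o[2])/r[:,2])[:,None]
def proj(n,P):
    c=camera_params(n);K=np.array(c["K"]);E=np.array(c["extrinsics"])
    q=(np.atleast_2d(P)-E[:3,3])@E[:3,:3]@K.T
    return q[:,:2]/q[:,2:]
def cloud(n,d):
    v,u=np.mgrid[:d.shape[0],:d.shape[1]]
    c=camera_params(n);K=np.array(c["K"]);E=np.array(c["extrinsics"])
    r=np.dstack([u,v,np.ones_like(u)])@np.linalg.inv(K).T*d[...,None]
    return r@E[:3,:3].T+E[:3,3]
E
python3 - <<'E'
import numpy as np,cv2
p=np.load("top0.npz")["p"][:,:,::-1]
a=cv2.resize(p[180:275,235:355],None,fx=6,fy=6,interpolation=cv2.INTER_CUBIC)
cv2.imwrite("pics/topc.png",a)
from h import *
d=np.load("top0.npz")["d"]; P=cloud("top",d)
for u,v in [(300,255),(340,240),(292,238),(261,241),(272,225),(260,198),(335,189),(290,165),(330,211),(200,300),(292,188)]:
    print((u,v),np.round(P[v,u],1))
# deck points: z near 70
m=(abs(P[...,2]-70)<6);m[:180]=0;m[275:]=0;m[:,:235]=0;m[:,355:]=0
cs,_=cv2.findContours(m.astype(np.uint8),cv2.RETR_EXTERNAL,cv2.CHAIN_APPROX_SIMPLE)
c=max(cs,key=cv2.contourArea);r=cv2.minAreaRect(c);b=cv2.boxPoints(r);print(r,b.tolist(),np.round(ray("top",b,70),1).tolist())
E
```

```text
(300, 255) [375.3 -65.7  70.3]
(340, 240) [ 418.8 -184.9   73.4]
(292, 238) [425.2 -40.4 108.6]
(261, 241) [417.3  49.2  98. ]
(272, 225) [463.6  16.9  98.3]
(260, 198) [540.1  50.8 122.6]
(335, 189) [ 564.9 -165.1  121.9]
(290, 165) [659.1 -42.    7.4]
(330, 211) [ 505.9 -157.5   68.8]
(200, 300) [236.9 241.8   3.8]
(292, 188) [567.4 -40.9 129.9]
((293.9078369140625, 226.71670532226562), (66.95002746582031, 100.71714782714844), 83.2901611328125) [[239.98292541503906, 199.3549346923828], [340.0102233886719, 187.58702087402344], [347.832763671875, 254.07847595214844], [247.80545043945312, 265.84637451171875]] [[542.7, 112.4, 70.0], [576.4, -188.9, 70.0], [376.9, -207.9, 70.0], [344.5, 89.3, 70.0]]
```

View pics/topc.png

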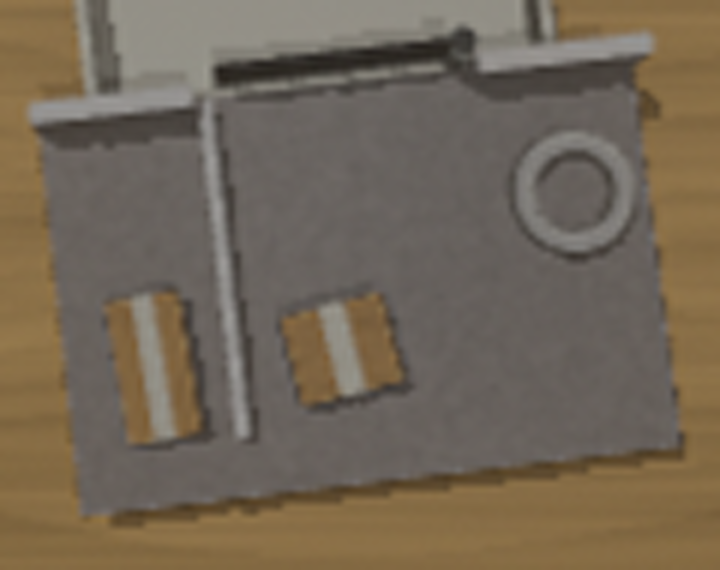

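```bash
cat > st.py <<'E'
from h import *
from scipy.optimize import least_squares
S=np.array([[-200,145,70],[-200,-155,70],[-170,58,100],[-5,58,100],[6,-65,132],[0,67,125],[0,-71,125]],float)
C=np.array([[82,515],[681,452],[253,438],[217,100],[463,40],[190,90],[478,47]],float)
F=(C+.5)/6-.5+[235,180]
W=np.array([ray("top",f,s[2])[0] for f,s in zip(F,S)])
def T(q,S): c,s=np.cos(q[2]),np.sin(q[2]); return np.c_[q[0]+c*S[:,0]-s*S[:,1],q[1]+s*S[:,0]+c*S[:,1],S[:,2]]
sol=least_squares(lambda q:(T(q,S)-W)[:,:2].ravel(),[560,-40,-.1])
q=sol.x
def toS(P): c,s=np.cos(q[2]),np.sin(q[2]); d=np.atleast_2d(P)[:,:2]-q[:2]; return np.c_[c*d[:,0]+s*d[:,1],-s*d[:,0]+c*d[:,1]]
CC=(np.array([[282,318],[380,292],[408,385],[308,408]])+.5)/6-.5+[235,180]
car=toS(ray("top",CC,106))
E
python3 - <<'E'
from st import *
print(q,np.rad2deg(q[2]));print(np.round((T(q,S)-W)[:,:2],1).tolist())
print(np.round(car,1).tolist(),car.mean(0))
e=car[1]-car[0];print("carton yaw rel (from far edge, pointing -y)",np.rad2deg(np.arctan2(e[1],e[0]))+90,np.linalg.norm(e),np.linalg.norm(car[2]-car[1]))
# overlay on side
p=np.load("side0.npz")["p"][:,:,::-1]
a=cv2.resize(p[170:310,220:390],None,fx=4,fy=4,interpolation=cv2.INTER_CUBIC)
for s in np.r_[S,[[6,-60,126],[6,55,126],[0,145,70],[0,-155,70]]]:
    u=(proj("side",T(q,s[None]))[0]-[220,170]+.5)*4-.5
    cv2.circle(a,tuple(int(x) for x in u),3,(0,0,255),1)
ct=T(q,np.c_[car,np.full(4,106)])
for u in (proj("side",ct)-[220,170]+.5)*4-.5: cv2.circle(a,tuple(int(x) for x in u),3,(0,255,0),1)
cv2.imwrite("pics/sidec.png",a)
E
```

```text
[ 5.58851671e+02 -3.47285815e+01  1.05814700e-01] 6.062735720812426
[[-1.1, 0.4], [1.9, -1.4], [0.1, 1.3], [-0.0, 2.4], [-0.1, -1.5], [2.2, -0.9], [-3.0, -0.3]]
[[-114.5, 36.4], [-107.4, -12.0], [-153.3, -20.1], [-158.9, 28.9]] [-133.54355446    8.30147431]
carton yaw rel (from far edge, pointing -y) 8.366616500984819 48.92062226557808 46.62327030905246
```

View pics/sidec.png

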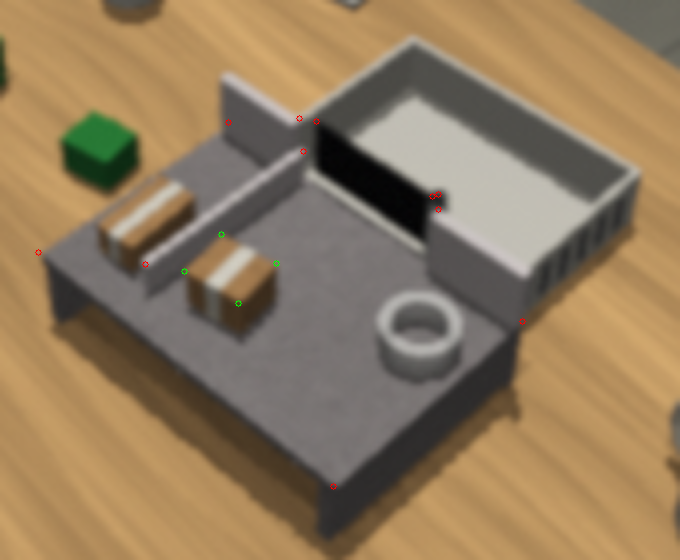

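The station fit holds: its points land on the features in the side view to within about 2 mm, and the carton's green points sit on its top corners. The station is at (558.9, -34.7) with yaw 6.1°. The carton is at station (-133, 8) with yaw about +9°.

Plan: turn the jaw axis 20° to the right of the lane direction, at full opening. The rear finger pushes the carton and the front finger holds the flap about 30 mm from the hinge.

```bash
python3 -m jog '[[[-0.694,-0.811,0,0,0,0,1],[-0.694,-0.811,0,0,0,0,1],[-0.694,-0.811,0,0,0,0,1],[-0.694,-0.811,0,0,0,0,1],[-0.694,-0.811,0,0,0,0,1],[-0.694,-0.811,0,0,0,0,1],[-0.694,-0.811,0,0,0,0,1],[-0.694,-0.811,0,0,0,0,1],[-0.694,-0.811,0,0,0,0,1],[-0.694,-0.811,0,0,0,0,1],[-0.694,-0.811,0,0,0,0,1],[-0.694,-0.811,0,0,0,0,1]]]'
python3 -m jog '[[[0,0,0,0,0,0.0282,1],[0,0,0,0,0,0.0282,1],[0,0,0,0,0,0.0282,1],[0,0,0,0,0,0.0282,1],[0,0,0,0,0,0.0282,1],[0,0,0,0,0,0.0282,1],[0,0,0,0,0,0.0282,1],[0,0,0,0,0,0.0279,1],[0,0,0,0,0,0,1],[0,0,0,0,0,0,1]]]'
```

```text
time: 1.6
tool_pos: [427.7, -59.4, 231.1]
tcp_rot: [180.0, 0.0, 157.1]
ft_force: [-0.3, 1.2, 1.3]
finger_gap: 85.3
time: 2.85
tool_pos: [427.6, -57.6, 231.1]
tcp_rot: [-180.0, 0.0, 76.2]
ft_force: [-0.8, 0.2, -0.1]
finger_gap: 85.7
```

```bash
python3 -m jog '[[[0,0,0.7,0,0,0,1],[0,0,0.7,0,0,0,1],[0,0,0.6,0,0,0,1],[0,0,0,0,0,0,1]]]'
python3 - <<'E'
from bench import telemetry,snapshot
from st import *
t=telemetry.sense();tp=t["tool_pos"];print(np.round(tp,1),toS(tp))
yaw=np.deg2rad(t["tcp_rot"][2]);n=np.array([np.sin(yaw),-np.cos(yaw)])
tx=np.array([np.cos(yaw),np.sin(yaw)])
im=[]
for nm,(u0,v0) in (("top",(235,165)),("side",(215,150))):
    p,d=snapshot(nm);P=cloud(nm,d)
    k=4;a=cv2.resize(p[v0:v0+120,u0:u0+130,::-1],None,fx=k,fy=k,interpolation=cv2.INTER_CUBIC)
    if nm=="side": a=cv2.resize(p[v0:v0+140,u0:u0+140,::-1],None,fx=k,fy=k,interpolation=cv2.INTER_CUBIC)
    # expected inner pad corners at tip height +13
    for s in (-1,1):
      for w in (-11,11):
        X=np.r_[tp[:2]+s*42.5*n+w*tx,tp[2]+13]
        u=(proj(nm,X)[0]-[u0,v0]+.5)*k-.5;cv2.circle(a,tuple(int(x) for x in u),3,(0,0,255),1)
    im.append(a)
h=max(i.shape[0] for i in im)
a=np.hstack([cv2.copyMakeBorder(i,0,h-i.shape[0],0,0,0) for i in im]);a=cv2.resize(a,None,fx=.73,fy=.73,interpolation=cv2.INTER_AREA);print(a.shape)
cv2.imwrite("pics/hov.png",a)
E
```

```text
time: 3.35
tool_pos: [425.6, -57.1, 128.8]
tcp_rot: [-179.7, -0.0, 76.1]
ft_force: [0.1, 0.2, 0.4]
finger_gap: 85.5
[425.6 -57.1 128.8] [[-134.89648152   -8.15486634]]
(409, 788, 3)
```

View pics/hov.png

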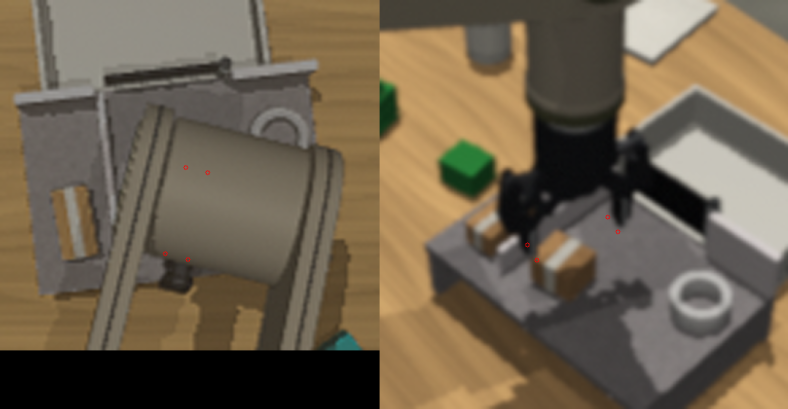

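Fingertips match the prediction, with the pusher behind the carton and the lead finger ahead of it on the right. Now descending behind the carton.

```bash
python3 -m jog '[[[0,0,0.3,0,0,0,1],[0,0,0.3,0,0,0,1],[0,0,0.3,0,0,0,1],[0,0,0.1,0,0,0,1],[0,0,0.1,0,0,0,1],[0,0,0,0,0,0,1],[0,0,0,0,0,0,1]]]'
cat > look.py <<'E'
import sys
from bench import telemetry,snapshot
from st import *
t=telemetry.sense();tp=t["tool_pos"];print(t["time"],np.round(tp,1),toS(tp),np.round(t["ft_force"],1))
yaw=np.deg2rad(t["tcp_rot"][2]);n=np.array([np.sin(yaw),-np.cos(yaw)])
print("pusher face",toS(tp[:2]-42.5*n),"flap finger",toS(tp[:2]+49.5*n))
p,d=snapshot("side");u0,v0=230,165
a=cv2.resize(p[v0:v0+140,u0:u0+170,::-1],None,fx=4,fy=4,interpolation=cv2.INTER_CUBIC)
cv2.imwrite(sys.argv[1],a)
P=cloud("side",d);hsv=cv2.cvtColor(p,cv2.COLOR_RGB2HSV)
s=toS(P.reshape(-1,3)).reshape(P.shape[:2]+(2,))
m=(P[...,2]>98)&(P[...,2]<112)&(s[...,1]<50)&(s[...,1]>-50)&(s[...,0]<40)&(s[...,0]>-175)&(hsv[...,2]>60)
m=cv2.morphologyEx(m.astype(np.uint8),cv2.MORPH_OPEN,np.ones((2,2)))
k,l,st,ce=cv2.connectedComponentsWithStats(m)
for i in range(1,k):
    if st[i,4]>25:
        r=cv2.minAreaRect(s[l==i].astype(np.float32));print("top patch",st[i,4],np.round(s[l==i].mean(0),1),np.round(r[0],1),np.round(r[1],1),round(r[2],1))
E
python3 look.py pics/down.png
```

```text
time: 4.32
tool_pos: [428.0, -57.7, 76.7]
tcp_rot: [180.0, 0.0, 76.0]
ft_force: [1.2, 1.0, 0.0]
finger_gap: 85.6
4.325 [428.  -57.7  76.7] [[-132.52727829   -9.01174073]] [1.2 1.  0. ]
pusher face [[-172.44466172    5.57772465]] flap finger [[-86.03526701 -26.00417689]]
top patch 156 [-135.1   -5.5] [-121.2   -3.4] [69. 32.] 1.4
```

View pics/down.png

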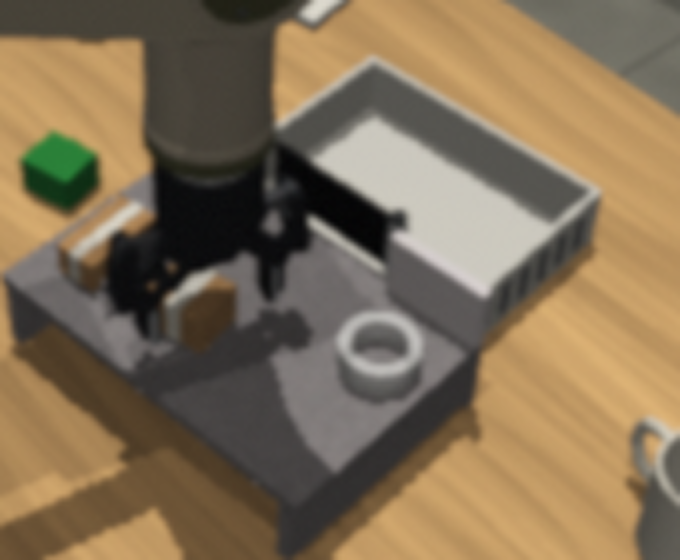

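```bash
python3 -m jog '[[[0.02,0.054,0.05,0,0,0,1],[0.02,0.054,0.05,0,0,0,1],[0.034,0.094,0,0,0,0,1],[0.034,0.094,0,0,0,0,1],[0.034,0.094,0,0,0,0,1],[0.034,0.094,0,0,0,0,1],[0.034,0.094,0,0,0,0,1],[0.034,0.094,0,0,0,0,1],[0.034,0.094,0,0,0,0,1],[0.034,0.094,0,0,0,0,1]]]'
python3 look.py pics/push1.png
```

```text
time: 5.62
tool_pos: [473.5, -52.8, 71.3]
tcp_rot: [180.0, -0.0, 76.0]
ft_force: [-0.7, 0.3, -0.8]
finger_gap: 85.5
5.625 [473.5 -52.8  71.3] [[-86.75057112  -9.00894058]] [-0.7  0.3 -0.8]
pusher face [[-126.66734404    5.58219508]] flap finger [[-40.2592709 -26.0033221]]
top patch 153 [-107.   -13.9] [-395.5 -272.3] [867.6  42.9] 41.7
```

View pics/push1.png

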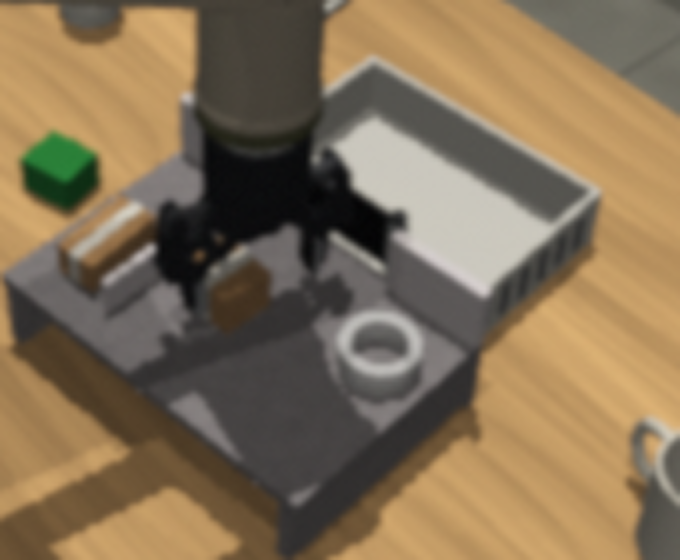

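The carton's right side face runs along the bottom from about (214,330) to (268,299) in the crop. I'll cast those points, plus the same two from before the push, to get its yaw and offset.

```bash
cat > side.py <<'E'
import sys
from st import *
a=np.array([float(x) for x in sys.argv[1:]]).reshape(-1,3)
W=np.array([ray("side",(r[:2]+.5)/4-.5+[230,165],r[2])[0] for r in a]);s=toS(W);print(np.round(s,1).tolist())
for i in range(0,len(s),2):
    e=s[i+1]-s[i];print("yaw",np.rad2deg(np.arctan2(e[1],e[0])),"len",np.linalg.norm(e))
E
python3 side.py 214 330 70 270 297 70  209 295 106 266 262 106  178 350 70 235 313 70
python3 - <<'E'
from h import *
p=cv2.imread("pics/push1.png")
cv2.imwrite("pics/p1z.png",cv2.resize(p[215:345,150:370],None,fx=3.4,fy=3.4,interpolation=cv2.INTER_CUBIC))
E
```

```text
[[-127.5, -9.7], [-75.6, -16.6], [-128.9, -6.1], [-77.1, -12.9], [-159.1, -4.6], [-105.0, -9.2]]
yaw -7.547872458317942 len 52.34635714055449
yaw -7.444710023847442 len 52.25199764472074
yaw -4.783918164581711 len 54.21486741430043
```

View pics/p1z.png

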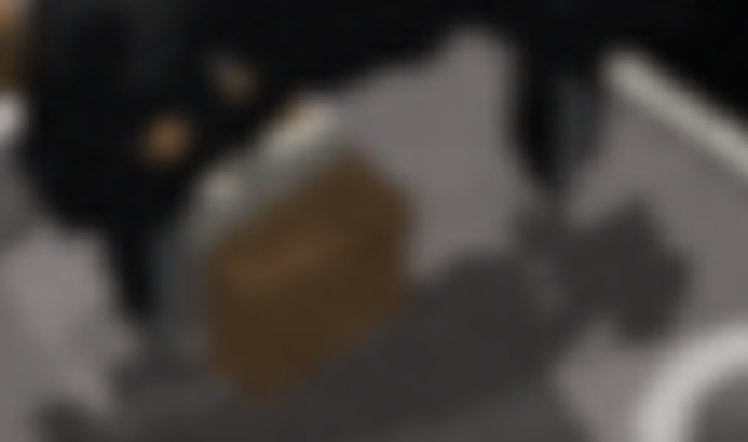

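```bash
python3 side.py 227 333.5 70 270 302.5 70  213 320 70 227 333.5 70
# before the push: estimate from down.png
python3 side.py 203 351 70 236 315 70
```

```text
[[-123.3, -18.8], [-79.6, -20.3], [-121.2, -2.5], [-123.3, -18.8]]
yaw -2.056322135069115 len 43.736494692942806
yaw -97.38054439157764 len 16.422127088376744
[[-147.2, -18.0], [-105.9, -11.0]]
yaw 9.646664219398254 len 41.82109214551695
```

The carton has turned to about -2° and is centred near (-101, 5), which agrees with the pusher's position. I'll keep pushing, now into the flap.

```bash
python3 -m jog '[[[0.034,0.094,0,0,0,0,1],[0.034,0.094,0,0,0,0,1],[0.034,0.094,0,0,0,0,1],[0.034,0.094,0,0,0,0,1],[0.034,0.094,0,0,0,0,1],[0.034,0.094,0,0,0,0,1],[0.034,0.094,0,0,0,0,1],[0.034,0.094,0,0,0,0,1],[0.034,0.094,0,0,0,0,1],[0.034,0.094,0,0,0,0,1],[0.034,0.094,0,0,0,0,1],[0.034,0.094,0,0,0,0,1]]]'
python3 -m jog '[[[0.034,0.094,0,0,0,0,1],[0.034,0.094,0,0,0,0,1],[0.034,0.094,0,0,0,0,1]]]'
python3 look.py pics/push2.png
python3 - <<'E'
import cv2
p=cv2.imread("pics/push2.png")
cv2.imwrite("pics/p2z.png",cv2.resize(p[130:390,170:500],None,fx=2.3,fy=2.3,interpolation=cv2.INTER_CUBIC))
E
```

```text
time: 7.18
tool_pos: [532.9, -47.3, 71.8]
tcp_rot: [-180.0, 0.0, 76.0]
ft_force: [-9.5, -1.6, 8.9]
finger_gap: 85.3
time: 7.55
tool_pos: [547.9, -45.3, 71.8]
tcp_rot: [-180.0, 0.0, 76.0]
ft_force: [-7.9, -0.4, 7.2]
finger_gap: 85.0
7.55 [547.9 -45.3  71.8] [[-11.99739367  -9.34320495]] [-7.9 -0.4  7.2]
pusher face [[-51.91250509   5.25247524]] flap finger [[ 34.4919714  -26.34287951]]
top patch 153 [-30.8 -13. ] [12.   8.7] [154.  40.] 29.0
```

View pics/p2z.png

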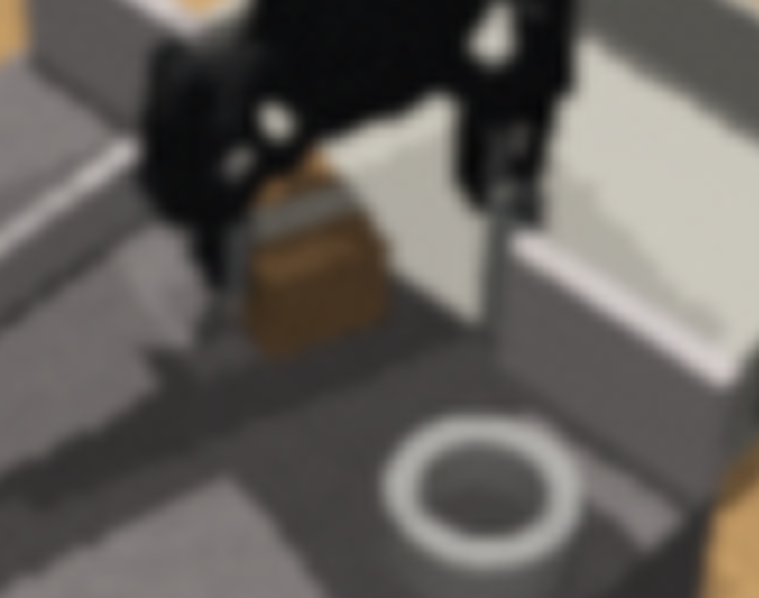

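```bash
python3 side.py 287.4 285 70 336.5 265.5 70
python3 -m jog '[[[0,0,-0.06,0,0,0,1],[0,0,-0.06,0,0,0,1],[0,0,0,0,0,0,1]]]'; python3 -c "
from bench import telemetry
t=telemetry.sense();print(t['ft_force'],t['wrist_torque'],t['tool_pos'])"
```

```text
[[-57.8, -17.6], [-17.3, -30.4]]
yaw -17.538397560642476 len 42.432658176907935
time: 7.98
tool_pos: [547.2, -44.8, 76.8]
tcp_rot: [-179.9, -0.0, 76.0]
ft_force: [-3.9, 4.3, -2.3]
finger_gap: 85.5
[-3.86137068  4.26202941 -2.3315451 ] [0.56607326 0.41737458 0.16518407] [547.21089842 -44.75914865  76.81156038]
```

The carton is nearly flush with the pad at yaw -17.5°, centred near (-29, 0), with at least 20 mm of clearance to the flap line. Something was riding with about 8 N of upward load, so I raised the tool 5 mm and that load went away. I'll push it over the edge now.

```bash
python3 -m jog '[[[0.029,0.079,0,0,0,0,1],[0.029,0.079,0,0,0,0,1],[0.029,0.079,0,0,0,0,1],[0.029,0.079,0,0,0,0,1],[0.029,0.079,0,0,0,0,1],[0.029,0.079,0,0,0,0,1],[0.029,0.079,0,0,0,0,1],[0.029,0.079,0,0,0,0,1],[0.029,0.079,0,0,0,0,1],[0.029,0.079,0,0,0,0,1],[0.029,0.079,0,0,0,0,1],[0,0,0,0,0,0,1]]]'
python3 look.py pics/push3.png
python3 - <<'E'
import cv2
p=cv2.imread("pics/push3.png")
cv2.imwrite("pics/p3z.png",cv2.resize(p[30:330,200:620],None,fx=1.8,fy=1.8,interpolation=cv2.INTER_CUBIC))
E
```

```text
time: 9.48
tool_pos: [594.4, -40.2, 77.4]
tcp_rot: [180.0, -0.0, 76.0]
ft_force: [-0.3, 2.9, 0.1]
finger_gap: 85.4
9.475 [594.4 -40.2  77.4] [[34.78379336 -9.15876735]] [-0.3  2.9  0.1]
pusher face [[-5.13557254  5.42527276]] flap finger [[ 81.27811365 -26.14488465]]
```

View pics/p3z.png

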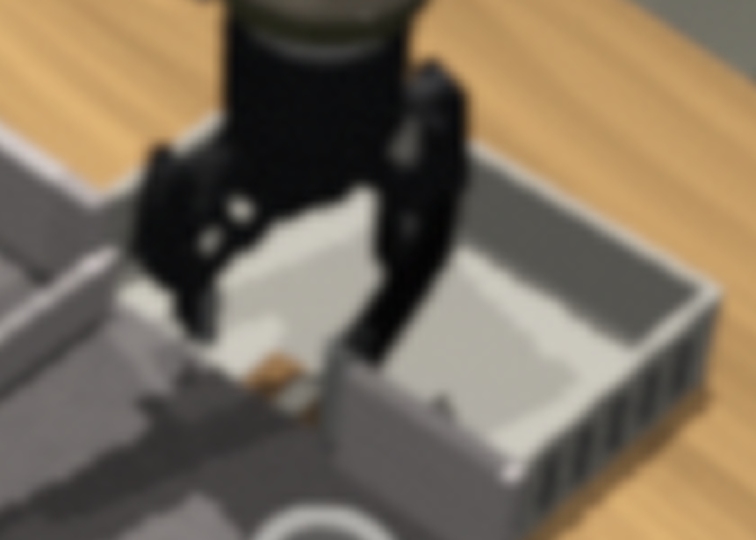

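The carton has gone over and lies low in the crate (brown patch near (285,380)). I'll check its depth and then lift straight up.

```bash
cat > chk.py <<'E'
from bench import telemetry,snapshot
from st import *
for nm in("side","top"):
    p,d=snapshot(nm);P=cloud(nm,d);h=cv2.cvtColor(p,cv2.COLOR_RGB2HSV)
    s=toS(P.reshape(-1,3)).reshape(P.shape[:2]+(2,))
    m=(h[...,0]<25)&(h[...,1]>70)&(s[...,0]>3)&(s[...,0]<190)&(abs(s[...,1])<110)&(d>0)
    print(nm,"brown",m.sum(),np.round(np.r_[s[m].mean(0),np.percentile(P[m][:,2],[5,50,95])],1) if m.any() else "")
    cv2.imwrite(f"pics/end_{nm}.png",p[:,:,::-1])
    f=(P[...,2]>100)&(P[...,2]<132)&(h[...,2]<60)&(s[...,0]>-25)&(s[...,0]<130)&(s[...,1]>-58)&(s[...,1]<64)
    if f.sum()>5: 
        q_=s[f];a=np.polyfit(q_[:,1],q_[:,0],1);print(" black",f.sum(),"x range",np.percentile(q_[:,0],[2,50,98]).round(1),"slope angle",np.arctan(a[0]).round(3))
E
python3 chk.py
python3 -m jog '[[[0,0,0,0,0,0,1],[0,0,0,0,0,0,1],[0,0,-0.3,0,0,0,1],[0,0,-0.5,0,0,0,1],[0,0,-0.8,0,0,0,1],[0,0,-0.9,0,0,0,1],[0,0,-0.9,0,0,0,1],[0,0,0,0,0,0,1]]]'
python3 -m jog '[[[0,-0.9,-0.3,0,0,0,1],[0,-0.9,-0.3,0,0,0,1],[0,-0.9,0,0,0,0,1],[0,-0.9,0,0,0,0,1],[0,0,0,0,0,0,1],[0,0,0,0,0,0,1],[0,0,0,0,0,0,1],[0,0,0,0,0,0,1],[0,0,0,0,0,0,1],[0,0,0,0,0,0,1]]]'
python3 chk.py
python3 - <<'E'
import cv2,numpy as np
a=cv2.imread("pics/end_top.png")[110:275,225:365];b=cv2.imread("pics/end_side.png")[150:315,220:400]
r=lambda i,f:cv2.resize(i,None,fx=f,fy=f,interpolation=cv2.INTER_CUBIC)
cv2.imwrite("pics/end.png",r(np.hstack([a,b]),2.45))
E
```

```text
side brown 91 [ 45.2 -24.   48.6 196.2 309.1]
 black 139 x range [-21.3  68.7 110. ] slope angle -0.943
top brown 109 [ 33.3 -34.9  31.  409.9 489.5]
 black 23 x range [-7.  14.6 23.8] slope angle -0.304
time: 10.62
tool_pos: [596.5, -41.4, 254.5]
tcp_rot: [179.4, -0.0, 75.9]
ft_force: [-0.3, -0.5, -0.6]
finger_gap: 85.4
time: 11.88
tool_pos: [419.3, 3.3, 277.1]
tcp_rot: [-180.0, 0.0, 76.0]
ft_force: [-1.0, -0.4, -0.7]
finger_gap: 85.2
side brown 25 [ 14.9 -27.5  48.4  51.8  79.5]
 black 207 x range [1.3 3.5 6.5] slope angle 0.003
top brown 117 [ 26.3 -18.4  34.9  51.2 115.4]
 black 99 x range [3.2 4.2 7.6] slope angle -0.002
```

View pics/end.png

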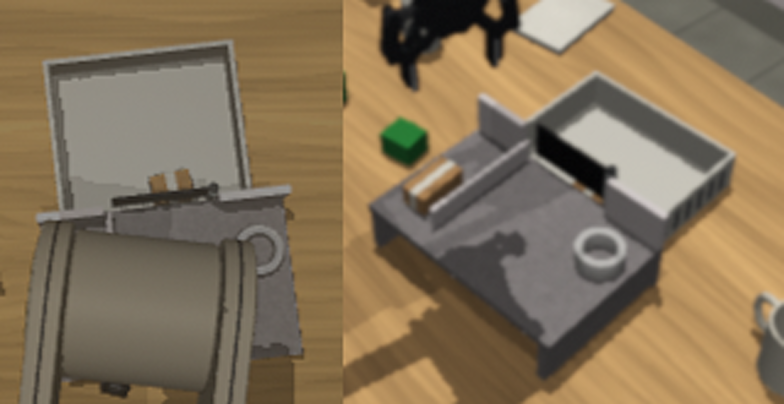

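The flap reads shut (0.003 and -0.002 rad from the two views). The carton rests in the crate with its top at about 51 mm, the robot is clear, and the tape roll and long carton are where they were. Handing in.

```bash
python3 -c "
from bench import job,telemetry
print(telemetry.sense()['time'],telemetry.sense()['qd'].round(2)); print(job.hand_in())"
```

```text
11.975 [ 0.01 -0.11  0.16  0.05 -0.03 -0.01]
the job is handed in; nothing more can be done
None
```

The carton is in the white crate, the flap is shut, and I handed the job in at about 12 s; no verdict is reported. The front finger held the flap open while the rear finger pushed the carton along the deck and over the edge. I then lifted straight up and moved back.

**Last checks:**
- **Flap:** shut, with both cameras measuring its angle within 0.003 rad of zero.
- **Carton:** inside the crate just behind the flap, at about station (26, -18) mm. Its top is at about 51 mm, so it has probably come to rest on its end. One image after the lift shows it there; I did not measure its speed.
- **Bystanders:** the tape roll and long carton look unmoved by eye. I did not measure any bystander's position again.
- **Robot:** standing clear, with wrist force near zero.

**What disagreed or went unexpectedly:**
- **Upward load:** while opening the flap, the wrist showed about 8 N upward. I think the finger linkage was riding on the flap's top edge. Raising the tool 5 mm cleared it.
- **Carton turned:** it swung from about +9° to -17° against the angled finger, as planned. By my geometry it stayed at least 20 mm clear of the flap, but I could not measure the contact force.
- **Depth check before the lift:** the brown colour mask also caught arm pixels, so that reading was useless. I relied on the image until the arm was out of the way.

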